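# Rock a switch panel on the granite plate and sort it

### The arm

A 6-joint arm with a two-finger parallel gripper is mounted at the origin on the work surface. World frame = base frame: x ahead of the robot, y to its left, z up, the work surface at z = 0. Lengths are in m, angles in degrees, forces in N, time in s.
With the tool pointing down it reaches from about 0.3 to 0.75 m from the base axis. Payload 8.5 kg.
Tool frame: the origin (TCP) lies at the very end of the fingers, on their centre line; the grasp point (between the pads) lies 19 mm behind it; z points along the fingers, y is the direction in which the jaws open and shut (so a half turn about z gives the same grasp; the last joint's range is limited). The gripper opens to 85 mm and grips with 20 to 120 N. Pads are 22 mm wide; open, the fingers measure 114 mm over their backs; the gripper's body (76 mm by 85 mm) begins 54 mm behind the grasp point. The pads swing forward as they close: fully open they stand 13 mm farther back than shut.
Start: joints at [51.664, 21.807, 74.336, -0, 83.858, -12.336], TCP at [0.241, 0.494, 0.231] pointing down, gripper open.
Joint ranges: [-178.18, 178.18], [-50.72, 133.34], [12.68, 142.11], [-81.47, 261.47], [9.98, 163.14], [-165.26, 165.26]. Speed limits (degrees/s): [136.94, 136.94, 180, 180, 180, 180].

### API

Orientations are given as a 3x3 rotation matrix whose columns are the frame's x, y, z axes.
In Python, from rig import observe, get_image, calibration, close_job gives the robot as it stands.
- The arm moves only by the tool servo_tool, never from a script. Its argument "commands" is a list of rows, each an object with "delta_rot": the turn, a rotation vector about the world's x, y, z in units of 6 degrees (1.0 is 6 degrees), a list of three; "travel": the shift along the world's x, y, z in units of 30 mm (1.0 is 30 mm), a list of three; "fingers": the closure in counts, from 0 (fully open) to 255 (shut). A call has 1 to 8 rows; each row shifts and turns the pose as measured when the row begins; what a row does not reach is not made up. A row lasts 1/10 s, in which the tool goes at most 50 mm and 8.59 degrees, less where a joint would pass 70% of its speed; a pose out of reach is approached as far as the arm can. A call is refused whole if a number of a shift passes 1 or a number of a turn 1, either way. A call with a gripper value outside its range is refused whole. The fingers move at their own pace and stop on an object; "squeeze" is the grip in N (left out, the last holds). Time passes only in rows, so rows that do not move let the fingers close. It gives the time, the measured TCP pose, the force and the opening at its end, in the units of the state.
- observe(): the state, without advancing time (a new reading comes with each control period).
- get_image(name): name is "scene" or "top" or "wrist"; returns the picture (400x640x3 uint8, red, green, blue); there is no depth.
- calibration(name): a dict with "camera_matrix" (3x3 intrinsics, pixels), "distortion" ([k1, k2, p1, p2, k3] as OpenCV has them; the pictures are not rectified), "position" and "rotation" of the camera in the world; the wrist camera has in their place "hand_eye" (4x4, takes a point from camera to tool coordinates, whose origin is the TCP and whose axes are the flange's). Camera axes: x right, y down, z forward; pixel columns grow to the right and rows downward; lengths in m; the calibration is good to about 2 mm. A picture is of the moment at which its call begins: read the wrist's pose just before it. calibration takes no time and is no camera call.
- close_job(): hands the job in, once; it reports no verdict.
The state is a dict: "time_s": time; "q": joint angles; "qvel": joint speeds; "joint_efforts": joint torques, N m; "position": TCP position; "tool_rot": TCP orientation; "ft_force": force on the tool from outside, world axes, zero at the start; "wrist_torque": the same for the moment, N m; "grip_width": finger opening in m.
Only numpy, scipy, OpenCV 4.12 (cv2) and the standard library are available. Lean on these libraries where they do the work, as an engineer would, in place of code of your own. Each camera call takes 0.05 s, during which the arm holds its last target.

### The job

Check the switch panel waiting in the rack lane nearest the granite plate: lay it gently in the middle of the granite plate, lengthwise along the plate with its holed face still up, let go, then press firmly down on its end nearer the rack and afterwards on its other end to feel whether it rocks. If it rocks it is bowed and goes flat into the red reject tray; if it lies dead flat it goes flat into the cardboard stock bin. Leave the other panel in its lane and do not disturb the loose things on the bench or the plate.

Things in the scene. Friction and masses are not known exactly. Their poses are not given: they have to be found in the camera images.
- panel_1_mid (a point): aluminium switch panel, a channel 180 x 50 x 10 mm (3 mm walls, open below) with dark holes in its upper face, about 0.1 kg. The point is its centre, half-way up; x along its length, y across its width, z out of its upper face. It starts in either rack lane, upper face up, length down the slope. Of the two panels one is flat, one bowed (see panel_2_mid).
- panel_2_mid (a point): the second panel, same size, looks and axes, in the other lane. Whichever of the two is bowed is so belly down: its middle 36 mm is straight, its ends curl up 3.8 mm. On a flat surface it lies level until an end is pressed (under 1 N starts it), then tilts about 4 degrees until that end touches. The flat one does not tilt.
- rack: fixed plywood rack 262 mm wide, left of the plate as the robot sees it. Origin under its middle, on the bench; x points up the slope, y away from the plate, z up. Its bed rises 30 degrees towards +x, so panels face up and towards the robot. Lanes at y = -64 mm (nearest the plate) and +64 mm, between battens 8 mm high; lip 12 mm high at the low end. Panel centres start 86 mm up.
- plate: fixed black granite surface plate, 200 mm (its x) by 300 mm (its y), on small feet. Origin under its middle on the bench; its flat top is 60 mm above the bench. Its +y end is the one nearer the rack.
- stock_bin: fixed open cardboard bin for good panels, 130 mm (its x) by 240 mm (its y) outside, walls 4 mm thick and 40 mm high, floor 4 mm thick. Origin under its middle on the bench. It and the red tray swap places from run to run.
- reject_tray: fixed open red plastic tray for bowed panels, same size and origin as the cardboard bin.
- toggle_switch: loose toggle switch, 30 x 22 mm, 55 mm tall, standing on the bench before the rack; not to be disturbed. Origin under its middle.
- rotary_switch: loose rotary switch of brown discs 40 mm across on a shaft, 65 mm tall, standing beyond the plate; not to be disturbed. Origin under its middle.
- screwdriver: loose yellow screwdriver 190 mm long lying on the bench beyond the plate; not to be disturbed.
- screw_jar: loose glass screw jar, 64 mm across, 75 mm tall, beyond the rack; not to be disturbed. Origin under its middle.
- gauge_block: loose steel block 30 x 24 x 12 mm lying on the granite plate near its corner farthest from robot and rack; not to be disturbed. Origin under its middle.
Mind the look-alikes: they are no part of the job. What is shaped like the part that bears panel_1_mid but yellow is not meant.

How it is judged (in metres and radians):
On the way, in this order (a step that is already met when the one before it is completed fails the run):
1. the panel from the lane nearest the plate lies released and still in the middle of the granite plate, lengthwise, the other still in its lane (((x of panel_1_mid in the frame of plate between -0.05 and 0.05 m and y of panel_1_mid in the frame of plate between -0.04 and 0.04 m and z of panel_1_mid in the frame of plate below 0.075 m and y of panel_2_mid in the frame of rack above 0.03 m and distance of panel_2_mid from where it was at the start of the episode below 0.02 m and angle between the x axis of panel_1_mid and the y axis of plate, either way round below 0.35 rad and angle between panel_1_mid's own z axis and vertical below 0.1 rad and contact force between panel_1 and the fingers below 0.1 N and contact force between panel_1 and plate above 0.2 N and linear speed of panel_1 below 0.02 m/s) or (x of panel_2_mid in the frame of plate between -0.05 and 0.05 m and y of panel_2_mid in the frame of plate between -0.04 and 0.04 m and z of panel_2_mid in the frame of plate below 0.075 m and y of panel_1_mid in the frame of rack above 0.03 m and distance of panel_1_mid from where it was at the start of the episode below 0.02 m and angle between the x axis of panel_2_mid and the y axis of plate, either way round below 0.35 rad and angle between panel_2_mid's own z axis and vertical below 0.1 rad and contact force between panel_2 and the fingers below 0.1 N and contact force between panel_2 and plate above 0.2 N and linear speed of panel_2 below 0.02 m/s))), for 0.3 s.
2. the fingers press its end nearer the rack down onto the granite, over 1 N (a bowed one rocks) (((x of panel_1_mid in the frame of plate between -0.05 and 0.05 m and y of panel_1_mid in the frame of plate between -0.04 and 0.04 m and z of panel_1_mid in the frame of plate below 0.075 m and (x of the grasp point in the frame of panel_1_mid above 0.05 m or x of the grasp point in the frame of panel_1_mid below -0.05 m) and y of the grasp point in the frame of panel_1_mid between -0.045 and 0.045 m and y of the grasp point in the frame of plate above 0 m and contact force between panel_1 and the fingers above 1 N and (z of panel_1_c12 in the frame of panel_1_mid below 0.0048 m or angle between panel_1_mid's own z axis and vertical above 0.035 rad)) or (x of panel_2_mid in the frame of plate between -0.05 and 0.05 m and y of panel_2_mid in the frame of plate between -0.04 and 0.04 m and z of panel_2_mid in the frame of plate below 0.075 m and (x of the grasp point in the frame of panel_2_mid above 0.05 m or x of the grasp point in the frame of panel_2_mid below -0.05 m) and y of the grasp point in the frame of panel_2_mid between -0.045 and 0.045 m and y of the grasp point in the frame of plate above 0 m and contact force between panel_2 and the fingers above 1 N and (z of panel_2_c12 in the frame of panel_2_mid below 0.0048 m or angle between panel_2_mid's own z axis and vertical above 0.035 rad)))), for 0.1 s.
3. the fingers press its other end down onto the granite (a bowed one rocks back) (((x of panel_1_mid in the frame of plate between -0.05 and 0.05 m and y of panel_1_mid in the frame of plate between -0.04 and 0.04 m and z of panel_1_mid in the frame of plate below 0.075 m and (x of the grasp point in the frame of panel_1_mid above 0.05 m or x of the grasp point in the frame of panel_1_mid below -0.05 m) and y of the grasp point in the frame of panel_1_mid between -0.045 and 0.045 m and y of the grasp point in the frame of plate below 0 m and contact force between panel_1 and the fingers above 1 N and (z of panel_1_c12 in the frame of panel_1_mid below 0.0048 m or angle between panel_1_mid's own z axis and vertical above 0.035 rad)) or (x of panel_2_mid in the frame of plate between -0.05 and 0.05 m and y of panel_2_mid in the frame of plate between -0.04 and 0.04 m and z of panel_2_mid in the frame of plate below 0.075 m and (x of the grasp point in the frame of panel_2_mid above 0.05 m or x of the grasp point in the frame of panel_2_mid below -0.05 m) and y of the grasp point in the frame of panel_2_mid between -0.045 and 0.045 m and y of the grasp point in the frame of plate below 0 m and contact force between panel_2 and the fingers above 1 N and (z of panel_2_c12 in the frame of panel_2_mid below 0.0048 m or angle between panel_2_mid's own z axis and vertical above 0.035 rad)))), for 0.1 s.
At the end, for the whole second after the job is handed in: the checked panel lies flat and still on the floor of the right container (flat panel: cardboard stock bin; bowed panel: red reject tray), its centre within 45 mm of the container's middle each way, and the other panel is still in its lane (within 20 mm) ((((x of panel_1_mid in the frame of stock_bin between -0.045 and 0.045 m and y of panel_1_mid in the frame of stock_bin between -0.045 and 0.045 m and z of panel_1_mid in the frame of stock_bin below 0.018 m and angle between panel_1_mid's own z axis and vertical below 0.12 rad and linear speed of panel_1 below 0.02 m/s and y of panel_2_mid in the frame of rack above 0.03 m and distance of panel_2_mid from where it was at the start of the episode below 0.02 m) and z of panel_1_c12 in the frame of panel_1_mid below 0.0048 m) or ((x of panel_1_mid in the frame of reject_tray between -0.045 and 0.045 m and y of panel_1_mid in the frame of reject_tray between -0.045 and 0.045 m and z of panel_1_mid in the frame of reject_tray below 0.018 m and angle between panel_1_mid's own z axis and vertical below 0.12 rad and linear speed of panel_1 below 0.02 m/s and y of panel_2_mid in the frame of rack above 0.03 m and distance of panel_2_mid from where it was at the start of the episode below 0.02 m) and not (z of panel_1_c12 in the frame of panel_1_mid below 0.0048 m)) or ((x of panel_2_mid in the frame of stock_bin between -0.045 and 0.045 m and y of panel_2_mid in the frame of stock_bin between -0.045 and 0.045 m and z of panel_2_mid in the frame of stock_bin below 0.018 m and angle between panel_2_mid's own z axis and vertical below 0.12 rad and linear speed of panel_2 below 0.02 m/s and y of panel_1_mid in the frame of rack above 0.03 m and distance of panel_1_mid from where it was at the start of the episode below 0.02 m) and z of panel_2_c12 in the frame of panel_2_mid below 0.0048 m) or ((x of panel_2_mid in the frame of reject_tray between -0.045 and 0.045 m and y of panel_2_mid in the frame of reject_tray between -0.045 and 0.045 m and z of panel_2_mid in the frame of reject_tray below 0.018 m and angle between panel_2_mid's own z axis and vertical below 0.12 rad and linear speed of panel_2 below 0.02 m/s and y of panel_1_mid in the frame of rack above 0.03 m and distance of panel_1_mid from where it was at the start of the episode below 0.02 m) and not (z of panel_2_c12 in the frame of panel_2_mid below 0.0048 m)))); the robot touches nothing.
It fails at once if a panel is dropped or slammed onto the granite (over 0.4 m/s in the last 20 mm above it) ((linear speed of panel_1 above 0.4 m/s and z of panel_1_mid in the frame of plate below 0.085 m and x of panel_1_mid in the frame of plate between -0.1 and 0.1 m and y of panel_1_mid in the frame of plate between -0.15 and 0.15 m) or (linear speed of panel_2 above 0.4 m/s and z of panel_2_mid in the frame of plate below 0.085 m and x of panel_2_mid in the frame of plate between -0.1 and 0.1 m and y of panel_2_mid in the frame of plate between -0.15 and 0.15 m)).
It fails at once if both panels are moved from their lanes (distance of each of panel_1_mid, panel_2_mid from where it was at the start of the episode above 0.02 m).
It fails at once if a loose bystander is shifted over 25 mm (distance of any of toggle_switch, rotary_switch, screwdriver, screw_jar, gauge_block from where it was at the start of the episode above 0.025 m).
It also fails if it takes over 64 s, if anything falls off the work surface, if the arm or the gripper's body presses on something with over 40 N, if the wrist force passes 120 N, or if a joint passes its speed limit or range.

## Working session

There is one attempt and no reset: what is moved stays moved. The work goes in short steps, Python scripts to look and compute and a tool call to move; the robot and the scene stay as the last step left them, time stands still between calls to the robot, and variables do not carry over. Pictures are saved under pics/ and viewed, and the job is handed in when it is done.

Besides the shell and the picture viewer there is one more tool, called after "Emit:" in YAML: its name, and indented under it one key for each argument. servo_tool: Moves the arm, as the interface text tells. Its arguments: {"type":"object","properties":{"commands":{"type":"array","items":{"type":"object","properties":{"delta_rot":{"type":"array","items":{"type":"number"}},"travel":{"type":"array","items":{"type":"number"}},"fingers":{"type":"number"}}}},"squeeze":{"type":"number"}},"required":["commands"]}

```bash
ls; mkdir -p pics; python3 - <<'E'
from rig import *
import cv2
s=observe(); print({k:(v if not hasattr(v,'tolist') else v.tolist()) for k,v in s.items()})
for n in ("scene","top","wrist"):
    im=get_image(n); cv2.imwrite(f"pics/{n}0.png",im[:,:,::-1])
    c=calibration(n); print(n,c)
E
```

```text
pics
{'time_s': 0.0, 'q': [51.66391444380329, 21.842079721811764, 74.38398561118024, -0.00025103294065505655, 83.85909779881034, -12.335330723735844], 'qvel': [-0.0030511409481659073, 0.030429644874969228, 0.03522267377206236, -0.010939939268726181, 0.029961463320304627, 0.06492193978275962], 'joint_efforts': [-0.0009164392031379975, -44.84748601913452, -23.12734365463257, -0.0002862903147615725, 0.004900586645817384, -1.7310848647866806e-05], 'position': [0.24092563909148193, 0.4941009222974167, 0.23070609427322963], 'tool_rot': [[-0.8987883339856191, 0.4383818962628384, -0.0009185425157262565], [0.4383827466319571, 0.8987876288877643, -0.0011685947679939085], [0.0003132838593862274, -0.0014529925355717874, -0.9999988953323473]], 'ft_force': [0.5234544803891924, -0.3095723277070544, -0.8244532821775541], 'wrist_torque': [0.0054877448360051255, -0.041194178567572674, -0.03484839288649977], 'grip_width': 0.08546846194138445}
scene {'camera_matrix': array([[474.64453747,   0.        , 322.24280811],
       [  0.        , 474.64453747, 196.15187882],
       [  0.        ,   0.        , 
[... 745 characters left out ...]
],
       [-0.00282093, -0.09494476, -0.99547855]])}
wrist {'camera_matrix': array([[346.56179999,   0.        , 319.00908253],
       [  0.        , 346.56179999, 200.71478645],
       [  0.        ,   0.        ,   1.        ]]), 'distortion': array([-3.78717006e-05,  0.00000000e+00,  0.00000000e+00,  0.00000000e+00,
        0.00000000e+00]), 'hand_eye': array([[-8.65398325e-05, -9.55783157e-01, -2.94072354e-01,
         7.42124976e-02],
       [ 9.99999885e-01,  5.60682086e-05, -4.76511546e-04,
         4.24875251e-04],
       [ 4.71929820e-04, -2.94072361e-01,  9.55783042e-01,
        -1.42455330e-01],
       [ 0.00000000e+00,  0.00000000e+00,  0.00000000e+00,
         1.00000000e+00]])}
```

View pics/scene0.png

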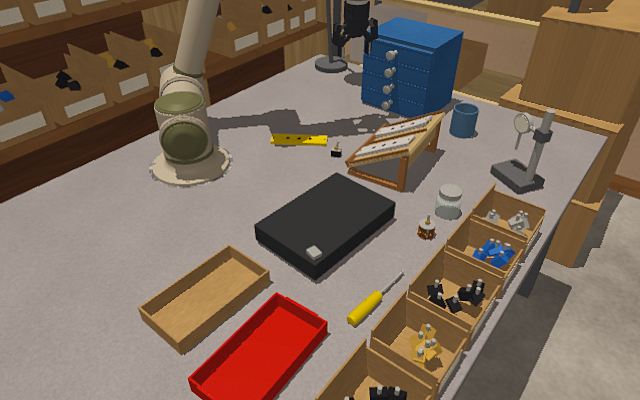

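View pics/top0.png

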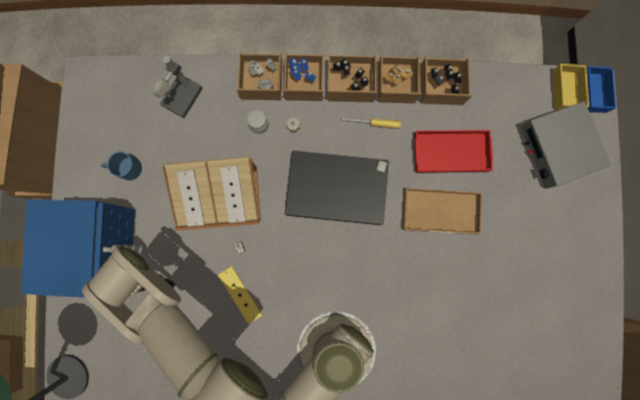

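View pics/wrist0.png

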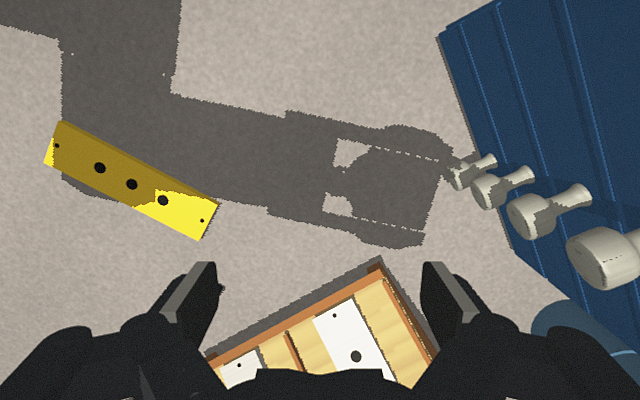

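Scene view: rack with two panels at about (400,140), plate (325,225), cardboard bin (205,300), red tray (260,350), jar (449,200). The top view shows the target panel at about (232,193) and the other at about (189,197). The plate is at (337,187), the tray at (453,151) and the bin at (441,211). The yellow look-alike lies at (240,295). Next I'll measure these.

```bash
cat > h.py <<'E'
import numpy as np, cv2
from rig import *
def ray(n,px,st=None):
    c=calibration(n); K,D=c["camera_matrix"],c["distortion"]
    u=cv2.undistortPoints(np.array(px,float).reshape(-1,1,2),K,D).reshape(-1,2)
    d=np.c_[u,np.ones(len(u))]
    if "position" in c: R,p=c["rotation"],c["position"]
    else:
        T=np.eye(4);T[:3,:3]=st["tool_rot"];T[:3,3]=st["position"];T=T@c["hand_eye"];R,p=T[:3,:3],T[:3,3]
    return np.array(p),d@np.array(R).T
def onz(n,px,z,st=None):
    p,d=ray(n,px,st); return p+d*((z-p[2])/d[:,2])[:,None]
def tri(rs):
    A=np.zeros((3,3));b=np.zeros(3)
    for p,d in rs:
        d=d/np.linalg.norm(d);M=np.eye(3)-np.outer(d,d);A+=M;b+=M@p
    return np.linalg.solve(A,b)
def blobs(mask,amin):
    cs,_=cv2.findContours(mask.astype(np.uint8),cv2.RETR_EXTERNAL,cv2.CHAIN_APPROX_NONE)
    return [c for c in cs if cv2.contourArea(c)>amin]
E
python3 - <<'E'
from h import *
im=cv2.cvtColor(cv2.imread("pics/top0.png"),cv2.COLOR_BGR2RGB)
hsv=cv2.cvtColor(im,cv2.COLOR_RGB2HSV);H,S,V=[hsv[...,i].astype(int) for i in range(3)]
y,x=np.mgrid[:400,:640]
def rect(name,m,z):
    for c in blobs(m,300):
        b=cv2.boxPoints(cv2.minAreaRect(c)); P=onz("top",b,z)
        a=P[1]-P[0];e=P[2]-P[1]
        print(name,b.round(1).tolist(),"c",P.mean(0).round(4),"L",np.linalg.norm(a).round(3),np.linalg.norm(e).round(3),"ang",np.degrees(np.arctan2(a[1],a[0])).round(1),np.degrees(np.arctan2(e[1],e[0])).round(1))
roi=lambda a,b,c,d:(x>a)&(x<b)&(y>c)&(y<d)
rect("plate",(V<85)&roi(270,400,140,235),.06)
rect("red",(S>150)&((H<8)|(H>172))&roi(400,505,120,185),.04)
rect("bin",(S>85)&(H>8)&(H<25)&roi(395,490,180,240),.04)
rect("panel",(S<45)&(V>150)&roi(165,262,155,232),.09)
rect("rack",(S>55)&roi(155,270,150,236),.09)
b=im[100:160:8]
E
python3 -c "
import cv2
a=cv2.imread('pics/top0.png')[145:240,150:280];cv2.imwrite('pics/c1.png',cv2.resize(a,None,fx=6,fy=6,interpolation=cv2.INTER_CUBIC))
a=cv2.imread('pics/scene0.png')[95:205,330:480];cv2.imwrite('pics/c2.png',cv2.resize(a,None,fx=5,fy=5,interpolation=cv2.INTER_CUBIC))"
```

```text
plate [[283.70001220703125, 214.89999389648438], [290.29998779296875, 150.3000030517578], [388.1000061035156, 160.1999969482422], [381.5, 224.89999389648438]] c [0.5057 0.0121 0.06  ] L 0.2 0.302 ang -4.1 -94.6
red [[414.0, 131.0], [492.0, 131.0], [492.0, 171.0], [414.0, 171.0]] c [ 0.6323 -0.3558  0.04  ] L 0.252 0.129 ang -88.1 178.7
bin [[402.1000061035156, 229.5], [404.29998779296875, 187.6999969482422], [482.20001220703125, 192.0], [480.0, 233.6999969482422]] c [ 0.4431 -0.32    0.04  ] L 0.129 0.246 ang -2.8 -91.7
panel [[176.60000610351562, 172.10000610351562], [192.60000610351562, 168.6999969482422], [204.10000610351562, 223.60000610351562], [188.10000610351562, 226.89999389648438]] c [0.4615 0.4493 0.09  ] L 0.05 0.17 ang -77.2 -165.4
panel [[219.89999389648438, 167.1999969482422], [236.5, 164.60000610351562], [245.0, 220.1999969482422], [228.39999389648438, 222.8000030517578]] c [0.4766 0.3219 0.09  ] L 0.051 0.17 ang -80.1 -169.1
rack [[161.5, 163.5], [255.5, 155.1999969482422], [261.6000061035156, 223.60000610351562], [167.60000610351562, 232.0]] c [0.4759 0.3864 0.09  ] L 0.289 0.207 ang -83.9 -172.9
```

View pics/c1.png

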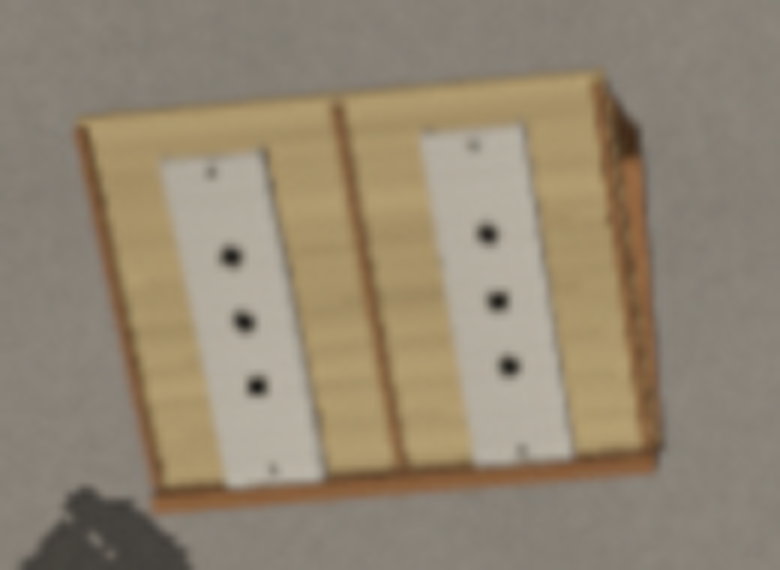

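View pics/c2.png

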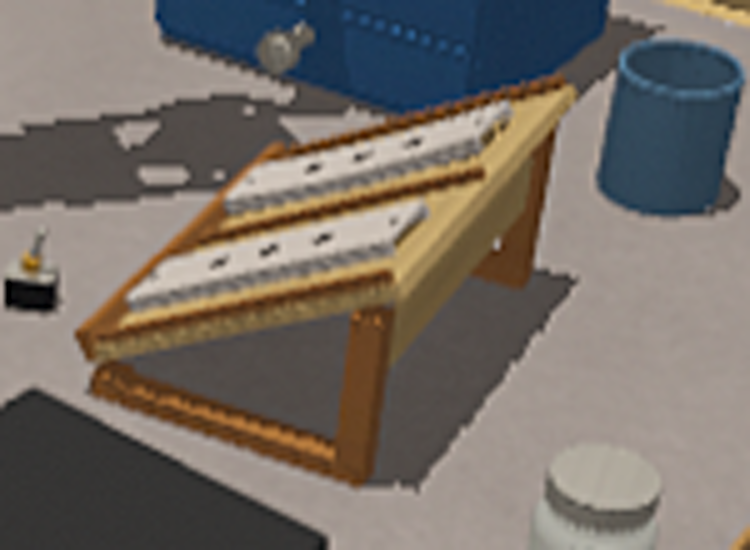

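```bash
python3 - <<'E'
from h import *
def go(t,s):
    t=np.array(t)/6+[150,145]-.4; s=np.array(s)/5+[330,95]-.4
    pt,dt=ray("top",t);ps,ds=ray("scene",s)
    P=np.array([tri([(pt,a),(ps,b)]) for a,b in zip(dt,ds)])
    print(P.round(4)); d=P[0]-P[-1]; print("dir",d/np.linalg.norm(d),np.linalg.norm(d),"slope",np.degrees(np.arcsin(d[2]/np.linalg.norm(d))),"yaw",np.degrees(np.arctan2(d[1],d[0])))
go([(487,233),(498,301),(508,366)],[(322,238),(268,249),(219,262)])
go([(231,256),(244,321),(257,386)],[(414,142),(360,157),(313,167)])
go([(474,146),(522,450)],[(395,221),(158,282)])
E
```

```text
[[0.5038 0.3238 0.1101]
 [0.4721 0.3202 0.0928]
 [0.4418 0.3177 0.0737]]
dir [0.85936426 0.08405295 0.50440874] 0.07214089817566696 slope 30.292110977894406 yaw 5.586233733677829
[[0.49   0.4513 0.1109]
 [0.4588 0.4478 0.0918]
 [0.4284 0.4447 0.0756]]
dir [0.86395331 0.09341608 0.4948314 ] 0.07132663744896624 slope 29.65863318978763 yaw 6.171205732011052
[[0.5438 0.3279 0.1337]
 [0.4019 0.3145 0.0461]]
dir [0.84832225 0.07985561 0.52342377] 0.16726051264001546 slope 31.562192823494442 yaw 5.377610180025876
```

```bash
cat > t.py <<'E'
from h import *
from scipy.spatial.transform import Rotation as Ro
psi=np.radians(5.7);c,s=np.cos(psi),np.sin(psi)
u=np.array([.866*c,.866*s,.5]);n=np.array([-.5*c,-.5*s,.866]);yy=np.array([-s,c,0])
F=np.array([.4725,.321,.0905]); RG=np.c_[-u,yy,-n]
def flat(yaw): # tool down, tool y axis at angle yaw(deg)
    a=np.radians(yaw);y=np.array([np.cos(a),np.sin(a),0]);z=np.array([0,0,-1.]);return np.c_[np.cross(y,z),y,z]
def rem(p,R):
    o=observe();d=(np.array(p)-o["position"])/.03;r=(Ro.from_matrix(R)*Ro.from_matrix(np.array(o["tool_rot"])).inv()).as_rotvec(degrees=True)/6
    print("t",o["time_s"],"pos",np.array(o["position"]).round(4),"F",np.array(o["ft_force"]).round(1),"w",round(o["grip_width"],4));print("travel",d.round(3),"rot",r.round(3),"q",np.round(o["q"],0))
E
python3 -c "
from t import *
rem(F+.06*n,RG)"
```

```text
t 0.15 pos [0.241  0.4942 0.2309] F [-0.4  0.4  0.2] w 0.0856
travel [ 6.723 -5.872 -2.947] rot [-0.883 -4.988  5.164] q [ 52.  22.  74.   0.  84. -12.]
```

Emit:
servo_tool:
  commands:
    - {"travel":[0.84,-0.73,-0.2],"delta_rot":[-0.11,-0.62,0.65],"fingers":50}
    - {"travel":[0.84,-0.73,-0.2],"delta_rot":[-0.11,-0.62,0.65],"fingers":50}
    - {"travel":[0.84,-0.73,-0.2],"delta_rot":[-0.11,-0.62,0.65],"fingers":50}
    - {"travel":[0.84,-0.73,-0.2],"delta_rot":[-0.11,-0.62,0.65],"fingers":50}
    - {"travel":[0.84,-0.73,-0.2],"delta_rot":[-0.11,-0.62,0.65],"fingers":50}
    - {"travel":[0.84,-0.73,-0.3],"delta_rot":[-0.11,-0.62,0.65],"fingers":50}
    - {"travel":[0.84,-0.73,-0.3],"delta_rot":[-0.11,-0.62,0.65],"fingers":50}
    - {"travel":[0.84,-0.73,-0.3],"delta_rot":[-0.11,-0.62,0.65],"fingers":50}

```text
time_s: 0.95
position: [0.4473, 0.315, 0.1725]
tool_rot: [[-0.85, -0.13, 0.511], [-0.117, 0.991, 0.058], [-0.514, -0.011, -0.858]]
ft_force: [1.4, -0.1, -0.5]
grip_width: 0.0687
```

```bash
python3 -c "
from t import *
rem(F+.06*n,RG)
cv2.imwrite('pics/w1.png',get_image('wrist')[:,:,::-1])"
```

```text
t 0.95 pos [0.4473 0.315  0.1725] F [ 1.4 -0.1 -0.5] w 0.0687
travel [-0.156  0.101 -1.001] rot [ 0.086  0.169 -0.299] q [ 28.  17. 100. -19.  35. -57.]
```

View pics/w1.png

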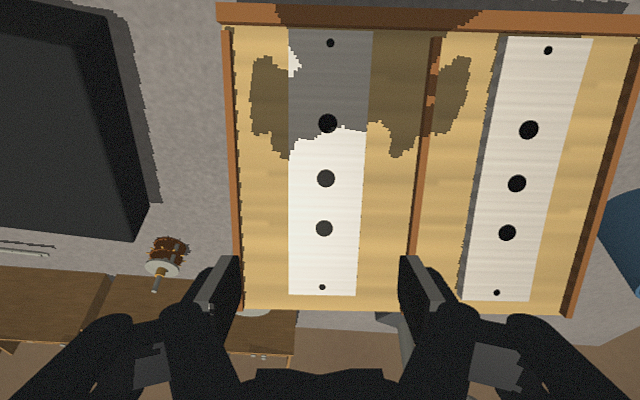

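The wrist view shows the target panel central between the fingers, with its holes at (327,123), (326,178), (324,228) and small ones at (330,43), (322,287). I'll check these against the F estimate.

```bash
python3 -c "
from t import *
st=observe()
p,d=ray('wrist',[(330,43),(327,123),(326,178),(324,228),(322,287)],st)
P=p+d*(((F-p)@n)/(d@n))[:,None]
print(P.round(4)); 
print('along,across rel F',((P-F)@u).round(4),((P-F)@yy).round(4))
rem(F+.03*n,RG)"
```

```text
[[0.4008 0.3101 0.0487]
 [0.4405 0.3143 0.0717]
 [0.471  0.3182 0.0895]
 [0.5017 0.3214 0.1073]
 [0.5419 0.3258 0.1307]]
along,across rel F [-0.0836 -0.0376 -0.002   0.0336  0.0803] [-0.0037 -0.0035 -0.0026 -0.0025 -0.0021]
t 1.0 pos [0.4485 0.3119 0.1701] F [ 1.4  0.1 -2.4] w 0.0689
travel [ 0.304  0.254 -1.786] rot [ 0.122  0.165 -0.311] q [ 28.  17. 101. -19.  35. -57.]
```

Emit:
servo_tool:
  commands:
    - {"travel":[0.05,0.15,-0.6],"delta_rot":[0.06,0.1,-0.16],"fingers":60}
    - {"travel":[0.05,0.1,-0.6],"delta_rot":[0.06,0.07,-0.15],"fingers":60}
    - {"travel":[0.1,0.0,-0.5],"fingers":60}
    - {"fingers":60}

```text
validation failed for argument at $.co...
```

```bash
python3 -c "
from t import *
rem(F+.0*n,RG)"
```

```text
t 1.0 pos [0.4485 0.3119 0.1701] F [ 1.4  0.1 -2.4] w 0.0689
travel [ 0.801  0.303 -2.652] rot [ 0.122  0.165 -0.311] q [ 28.  17. 101. -19.  35. -57.]
```

All keys may be needed in each row.

Emit:
servo_tool:
  commands:
    - {"travel":[0.05,0.15,-0.6],"delta_rot":[0.06,0.1,-0.16],"fingers":60}
    - {"travel":[0.05,0.1,-0.6],"delta_rot":[0.06,0.07,-0.15],"fingers":60}
    - {"travel":[0.1,0.0,-0.5],"delta_rot":[0,0,0],"fingers":60}
    - {"travel":[0,0,0],"delta_rot":[0,0,0],"fingers":60}

```text
time_s: 1.4
position: [0.4552, 0.3169, 0.1164]
tool_rot: [[-0.864, -0.094, 0.495], [-0.082, 0.996, 0.046], [-0.497, -0.0, -0.868]]
ft_force: [-0.6, 0.7, 0.1]
grip_width: 0.0654
```

```bash
python3 -c "
from t import *
rem(F+.0*n,RG)"
```

```text
t 1.4 pos [0.4552 0.3169 0.1164] F [-0.6  0.7  0.1] w 0.0654
travel [ 0.576  0.137 -0.862] rot [ 0.006 -0.028  0.053] q [ 28.  22. 103. -23.  29. -50.]
```

Emit:
servo_tool:
  commands:
    - {"travel":[0.2,0.05,-0.3],"delta_rot":[0,0,0],"fingers":65}
    - {"travel":[0.2,0.05,-0.3],"delta_rot":[0,0,0.03],"fingers":65}
    - {"travel":[0.18,0.04,-0.28],"delta_rot":[0,0,0],"fingers":65}
    - {"travel":[0,0,0],"delta_rot":[0,0,0],"fingers":65}

```text
time_s: 1.8
position: [0.4746, 0.322, 0.0895]
tool_rot: [[-0.862, -0.098, 0.497], [-0.084, 0.995, 0.049], [-0.499, 0.0, -0.866]]
ft_force: [-0.2, -0.3, 0.4]
grip_width: 0.0637
```

```bash
python3 -c "
from t import *
rem(F+.0*n,RG)
cv2.imwrite('pics/w2.png',get_image('wrist')[:,:,::-1])"
```

```text
t 1.8 pos [0.4746 0.322  0.0895] F [-0.2 -0.3  0.4] w 0.0637
travel [-0.069 -0.032  0.035] rot [-0.003 -0.008  0.017] q [ 27.  26. 102. -25.  26. -48.]
```

View pics/w2.png

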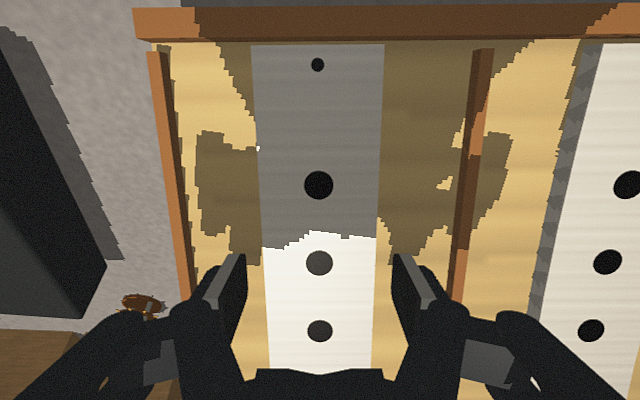

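The panel sits centred between the fingers (mid hole at (319,263)), with the battens clear at (178,190) and (475,170). Next is the guarded descent.

Emit:
servo_tool:
  commands:
    - {"travel":[0.05,0.0,-0.09],"delta_rot":[0,0,0],"fingers":70}
    - {"travel":[0.05,0.0,-0.09],"delta_rot":[0,0,0],"fingers":70}
    - {"travel":[0.0,0,0],"delta_rot":[0,0,0],"fingers":70}

```text
time_s: 2.15
position: [0.4777, 0.3221, 0.0848]
tool_rot: [[-0.862, -0.098, 0.498], [-0.084, 0.995, 0.05], [-0.5, 0.001, -0.866]]
ft_force: [-1.0, 0.2, 0.2]
grip_width: 0.0621
```

Emit:
servo_tool:
  commands:
    - {"travel":[0.03,0.0,-0.05],"delta_rot":[0,0,0],"fingers":75}
    - {"travel":[0.03,0.0,-0.05],"delta_rot":[0,0,0],"fingers":75}
    - {"travel":[0.0,0,0],"delta_rot":[0,0,0],"fingers":75}

```text
time_s: 2.45
position: [0.4796, 0.3222, 0.082]
tool_rot: [[-0.861, -0.098, 0.498], [-0.084, 0.995, 0.05], [-0.501, 0.001, -0.865]]
ft_force: [0.7, -0.7, 0.2]
grip_width: 0.0601
```

```bash
python3 -c "
from t import *
rem(F-.01*n,RG)"
```

```text
t 2.45 pos [0.4796 0.3222 0.082 ] F [ 0.7 -0.7  0.2] w 0.0601
travel [-0.07  -0.022 -0.005] rot [-0.012  0.01   0.014] q [ 27.  27. 102. -26.  24. -48.]
```

Emit:
servo_tool:
  commands:
    - {"travel":[0.03,0.0,-0.05],"delta_rot":[0,0,0],"fingers":85}
    - {"travel":[0.0,0.0,0],"delta_rot":[0,0,0],"fingers":90}
    - {"travel":[0.03,0,-0.05],"delta_rot":[0,0,0],"fingers":90}
    - {"travel":[0.0,0,0],"delta_rot":[0,0,0],"fingers":90}

```text
time_s: 2.85
position: [0.4812, 0.3223, 0.0797]
tool_rot: [[-0.861, -0.098, 0.499], [-0.084, 0.995, 0.051], [-0.502, 0.002, -0.865]]
ft_force: [-0.5, 0.2, 0.4]
grip_width: 0.055
```

```bash
python3 -c "
from t import *
rem(F-.01*n,RG)
cv2.imwrite('pics/w3.png',get_image('wrist')[150:,120:520,::-1])"
```

```text
t 2.85 pos [0.4812 0.3223 0.0797] F [-0.5  0.2  0.4] w 0.055
travel [-0.124 -0.028  0.073] rot [-0.017  0.02   0.01 ] q [ 27.  28. 102. -26.  24. -47.]
```

View pics/w3.png

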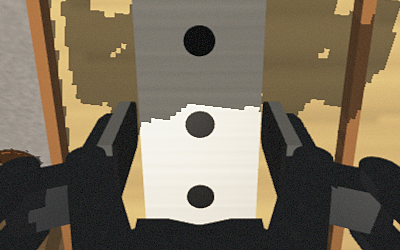

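The tips straddle the panel, one on each side. I'll go a little deeper and close gently.

Emit:
servo_tool:
  commands:
    - {"travel":[0.02,0.0,-0.04],"delta_rot":[0,0,0],"fingers":90}
    - {"travel":[0.0,0.0,0],"delta_rot":[0,0,0],"fingers":90}

```text
time_s: 3.1
position: [0.4812, 0.3225, 0.0799]
tool_rot: [[-0.86, -0.099, 0.501], [-0.084, 0.995, 0.051], [-0.503, 0.002, -0.864]]
ft_force: [0.2, -0.3, 0.6]
grip_width: 0.055
```

Emit:
servo_tool:
  squeeze: 30
  commands:
    - {"travel":[0,0.0,0],"delta_rot":[0,0,0],"fingers":120}
    - {"travel":[0.0,0.0,0],"delta_rot":[0,0,0],"fingers":150}
    - {"travel":[0.0,0.0,0],"delta_rot":[0,0,0],"fingers":150}
    - {"travel":[0.0,0.0,0],"delta_rot":[0,0,0],"fingers":150}

```text
time_s: 3.5
position: [0.4811, 0.3229, 0.0809]
tool_rot: [[-0.859, -0.099, 0.502], [-0.084, 0.995, 0.052], [-0.505, 0.003, -0.863]]
ft_force: [-3.2, -1.1, 5.5]
grip_width: 0.0492
```

It's gripped at 49 mm with the tips on the bed. Lifting along the bed normal.

Emit:
servo_tool:
  commands:
    - {"travel":[-0.1,0.0,0.17],"delta_rot":[0,0,0],"fingers":150}
    - {"travel":[-0.2,0.0,0.35],"delta_rot":[0,0,0],"fingers":150}
    - {"travel":[-0.3,-0.03,0.5],"delta_rot":[0,0,0],"fingers":150}
    - {"travel":[-0.3,-0.03,0.7],"delta_rot":[0,0,0],"fingers":150}
    - {"travel":[-0.2,0,0.8],"delta_rot":[0,0,0],"fingers":150}
    - {"travel":[0,0,0.8],"delta_rot":[0,0,0],"fingers":150}

```text
time_s: 4.1
position: [0.443, 0.3196, 0.1816]
tool_rot: [[-0.864, -0.099, 0.494], [-0.086, 0.995, 0.049], [-0.496, -0.0, -0.868]]
ft_force: [0.1, -0.1, -1.4]
grip_width: 0.0493
```

```bash
python3 -c "
from t import *
rem([.506,.012,.18],flat(-4.5))
cv2.imwrite('pics/w4.png',get_image('wrist')[:,:,::-1])
cv2.imwrite('pics/s4.png',get_image('scene')[:,:,::-1])"
```

```text
t 4.1 pos [0.443  0.3196 0.1816] F [ 0.1 -0.1 -1.4] w 0.0493
travel [  2.099 -10.254  -0.053] rot [  3.943   4.023 -16.28 ] q [ 29.  16.  99. -18.  39. -56.]
```

View pics/w4.png

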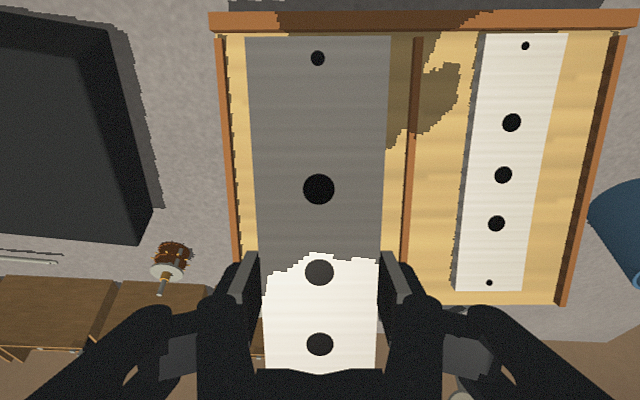

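View pics/s4.png

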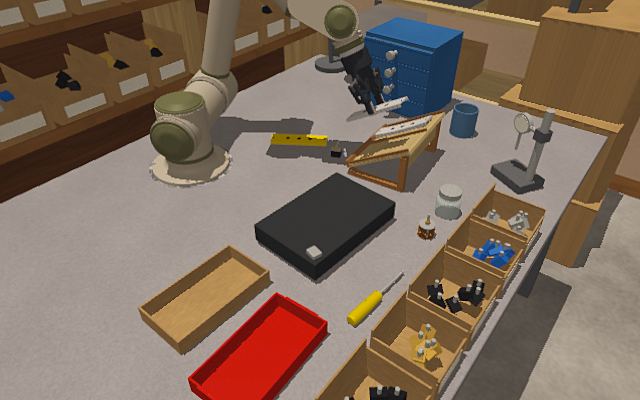

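The panel is held and clear of the rack. The mid hole is at (319,272) between the pads, and the other panel hasn't moved. Next: level it, move it across and turn it.

Emit:
servo_tool:
  commands:
    - {"travel":[0,0,0.4],"delta_rot":[-0.1,0.95,0],"fingers":150}
    - {"travel":[0,-0.2,0.3],"delta_rot":[-0.1,0.99,0],"fingers":150}
    - {"travel":[0.0,-0.4,0.2],"delta_rot":[-0.1,0.99,0],"fingers":150}
    - {"travel":[0.0,-0.6,0],"delta_rot":[-0.1,0.99,0],"fingers":150}
    - {"travel":[0.1,-0.6,0],"delta_rot":[-0.1,0.95,0],"fingers":150}
    - {"travel":[0.1,-0.6,0],"delta_rot":[0,0,-0.5],"fingers":150}
    - {"travel":[0.1,-0.6,0],"delta_rot":[0,0,-0.95],"fingers":150}
    - {"travel":[0.1,-0.6,0],"delta_rot":[0,0,-0.99],"fingers":150}

```text
time_s: 5.0
position: [0.4517, 0.2097, 0.2077]
tool_rot: [[-0.987, 0.158, -0.017], [0.158, 0.987, 0.006], [0.017, 0.003, -1.0]]
ft_force: [0.4, 0.2, -1.8]
grip_width: 0.0491
```

Emit:
servo_tool:
  commands:
    - {"travel":[0.15,-0.6,0],"delta_rot":[0,0,-0.99],"fingers":150}
    - {"travel":[0.15,-0.6,0],"delta_rot":[0,0,-0.99],"fingers":150}
    - {"travel":[0.15,-0.6,0],"delta_rot":[0,0,-0.99],"fingers":150}
    - {"travel":[0.15,-0.6,0],"delta_rot":[0,0,-0.99],"fingers":150}
    - {"travel":[0.15,-0.6,0],"delta_rot":[0,0,-0.99],"fingers":150}
    - {"travel":[0.15,-0.6,0],"delta_rot":[0,0,-0.99],"fingers":150}
    - {"travel":[0.15,-0.6,0],"delta_rot":[0,0,-0.99],"fingers":150}
    - {"travel":[0.15,-0.4,0],"delta_rot":[0,0,-0.99],"fingers":150}

```text
time_s: 5.8
position: [0.4847, 0.0651, 0.2016]
tool_rot: [[-0.518, 0.855, -0.018], [0.855, 0.518, 0.019], [0.026, -0.005, -1.0]]
ft_force: [0.5, 0.5, -1.4]
grip_width: 0.0492
```

```bash
python3 -c "
from t import *
rem([.506,.012,.18],flat(-4.5))
"
```

```text
t 5.8 pos [0.4847 0.0651 0.2016] F [ 0.5  0.5 -1.4] w 0.0492
travel [ 0.71  -1.769 -0.719] rot [-0.231 -0.105 -5.954] q [ -7.  18.  86.   1.  77. -38.]
```

Emit:
servo_tool:
  commands:
    - {"travel":[0.12,-0.3,0],"delta_rot":[-0.03,-0.02,-0.99],"fingers":150}
    - {"travel":[0.12,-0.3,0],"delta_rot":[-0.03,-0.02,-0.99],"fingers":150}
    - {"travel":[0.12,-0.3,-0.1],"delta_rot":[-0.03,-0.02,-0.99],"fingers":150}
    - {"travel":[0.12,-0.3,-0.2],"delta_rot":[-0.04,-0.02,-0.99],"fingers":150}
    - {"travel":[0.12,-0.3,-0.2],"delta_rot":[-0.05,-0.02,-0.99],"fingers":150}
    - {"travel":[0.1,-0.2,-0.3],"delta_rot":[-0.05,0,-0.8],"fingers":150}
    - {"travel":[0,0,0],"delta_rot":[0,0,0],"fingers":150}

```text
time_s: 6.5
position: [0.5035, 0.0107, 0.1716]
tool_rot: [[0.089, 0.996, -0.008], [0.996, -0.089, 0.001], [-0.0, -0.008, -1.0]]
ft_force: [-0.5, 0.2, -1.2]
grip_width: 0.0492
```

```bash
python3 -c "
from t import *
rem([.506,.010,.09],flat(-4.5))
st=observe();im=get_image('wrist')
cv2.imwrite('pics/w5.png',im[:,:,::-1])
cv2.imwrite('pics/s5.png',get_image('scene')[100:350,200:500,::-1].repeat(2,0).repeat(2,1))"
```

```text
t 6.5 pos [0.5035 0.0107 0.1716] F [-0.5  0.2 -1.2] w 0.0492
travel [ 0.082 -0.023 -2.721] rot [-0.006 -0.078  0.098] q [-12.  21.  87.  -0.  73.  -7.]
```

View pics/w5.png

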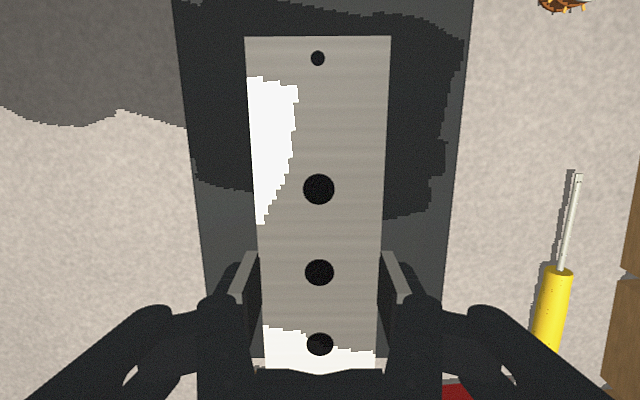

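View pics/s5.png

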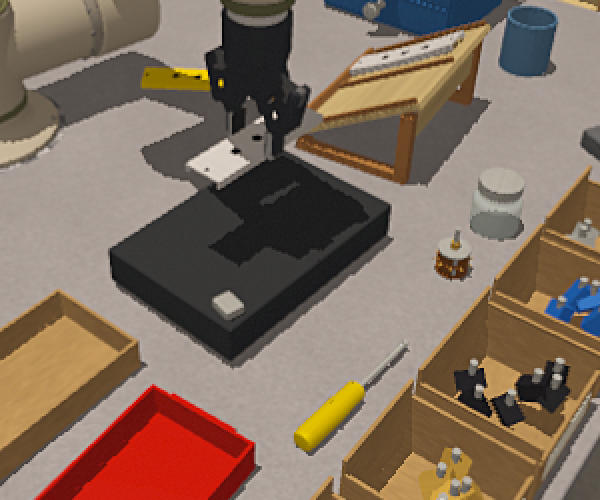

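The panel is level, lengthwise and over the plate's middle; the gauge block at (228,303) in the crop is clear. Lowering.

Emit:
servo_tool:
  commands:
    - {"travel":[0.04,0,-0.5],"delta_rot":[0,-0.03,0.05],"fingers":150}
    - {"travel":[0.04,0,-0.6],"delta_rot":[0,-0.03,0.05],"fingers":150}
    - {"travel":[0,0,-0.6],"delta_rot":[0,0,0],"fingers":150}
    - {"travel":[0,0,-0.6],"delta_rot":[0,0,0],"fingers":150}
    - {"travel":[0,0,-0.4],"delta_rot":[0,0,0],"fingers":150}
    - {"travel":[0,0,-0.2],"delta_rot":[0,0,0],"fingers":150}
    - {"travel":[0,0,-0.1],"delta_rot":[0,0,0],"fingers":150}
    - {"travel":[0,0,0],"delta_rot":[0,0,0],"fingers":150}

```text
time_s: 7.4
position: [0.5067, 0.0139, 0.0834]
tool_rot: [[0.056, 0.998, 0.007], [0.998, -0.056, 0.0], [0.001, 0.007, -1.0]]
ft_force: [0.3, 0.3, -0.9]
grip_width: 0.049
```

```bash
python3 -c "
from t import *
rem([.506,.010,.06],flat(-4.5))"
```

```text
t 7.4 pos [0.5067 0.0139 0.0834] F [ 0.3  0.3 -0.9] w 0.049
travel [-0.023 -0.131 -0.781] rot [-0.001  0.066 -0.211] q [-12.  27.  94.   0.  59.  -9.]
```

Emit:
servo_tool:
  commands:
    - {"travel":[0,-0.1,-0.2],"delta_rot":[0,0.05,-0.15],"fingers":150}
    - {"travel":[0,0,-0.2],"delta_rot":[0,0.0,0],"fingers":150}
    - {"travel":[0,0,-0.1],"delta_rot":[0,0,0],"fingers":150}
    - {"travel":[0,0,0],"delta_rot":[0,0,0],"fingers":150}

```text
time_s: 7.8
position: [0.5075, 0.0105, 0.0686]
tool_rot: [[0.073, 0.997, 0.004], [0.997, -0.073, -0.0], [-0.0, 0.004, -1.0]]
ft_force: [0.0, -0.2, -1.3]
grip_width: 0.0492
```

Emit:
servo_tool:
  commands:
    - {"travel":[0,0,-0.08],"delta_rot":[0,0,0],"fingers":150}
    - {"travel":[0,0,-0.08],"delta_rot":[0,0,0],"fingers":150}
    - {"travel":[0,0,0],"delta_rot":[0,0,0],"fingers":150}

```text
time_s: 8.1
position: [0.5076, 0.0105, 0.0636]
tool_rot: [[0.073, 0.997, 0.004], [0.997, -0.073, -0.0], [-0.0, 0.004, -1.0]]
ft_force: [-0.2, -0.3, -0.5]
grip_width: 0.0491
```

Emit:
servo_tool:
  commands:
    - {"travel":[0,0,-0.05],"delta_rot":[0,0,0],"fingers":150}
    - {"travel":[0,0,-0.05],"delta_rot":[0,0,0],"fingers":150}
    - {"travel":[0,0,0],"delta_rot":[0,0,0],"fingers":150}

```text
time_s: 8.4
position: [0.5077, 0.0105, 0.0604]
tool_rot: [[0.073, 0.997, 0.005], [0.997, -0.073, -0.001], [-0.0, 0.005, -1.0]]
ft_force: [-0.2, 0.2, -1.7]
grip_width: 0.0489
```

Emit:
servo_tool:
  commands:
    - {"travel":[0,0,-0.04],"delta_rot":[0,0,0],"fingers":150}
    - {"travel":[0,0,0],"delta_rot":[0,0,0],"fingers":150}

```text
time_s: 8.6
position: [0.5077, 0.0105, 0.0592]
tool_rot: [[0.073, 0.997, 0.005], [0.997, -0.073, -0.001], [-0.0, 0.005, -1.0]]
ft_force: [0.9, -0.0, -1.3]
grip_width: 0.049
```

Emit:
servo_tool:
  commands:
    - {"travel":[0,0,-0.04],"delta_rot":[0,0,0],"fingers":150}
    - {"travel":[0,0,0],"delta_rot":[0,0,0],"fingers":150}

```text
time_s: 8.8
position: [0.5077, 0.0105, 0.0579]
tool_rot: [[0.073, 0.997, 0.005], [0.997, -0.073, -0.001], [-0.0, 0.005, -1.0]]
ft_force: [-0.3, 0.2, -1.4]
grip_width: 0.0492
```

Emit:
servo_tool:
  commands:
    - {"travel":[0,0,-0.04],"delta_rot":[0,0,0],"fingers":150}
    - {"travel":[0,0,0],"delta_rot":[0,0,0],"fingers":150}

```text
time_s: 9.0
position: [0.508, 0.0105, 0.0575]
tool_rot: [[0.072, 0.997, 0.006], [0.997, -0.072, -0.001], [-0.0, 0.006, -1.0]]
ft_force: [-0.6, 0.3, -0.9]
grip_width: 0.0491
```

Emit:
servo_tool:
  commands:
    - {"travel":[0,0,-0.04],"delta_rot":[0,0,0],"fingers":150}
    - {"travel":[0,0,0],"delta_rot":[0,0,0],"fingers":150}

```text
time_s: 9.2
position: [0.5082, 0.0105, 0.0576]
tool_rot: [[0.072, 0.997, 0.007], [0.997, -0.072, -0.001], [-0.001, 0.007, -1.0]]
ft_force: [0.2, 0.3, -1.0]
grip_width: 0.0492
```

```bash
python3 -c "
from t import *
rem([.506,.010,.0575],flat(-4.5))"
```

```text
t 9.2 pos [0.5082 0.0105 0.0576] F [ 0.2  0.3 -1. ] w 0.0492
travel [-0.072 -0.016 -0.003] rot [ 0.012  0.066 -0.059] q [-12.  29.  95.   0.  55.  -8.]
```

Stalled at z 0.0576, so the panel is resting on the plate. Releasing.

Emit:
servo_tool:
  commands:
    - {"travel":[0,0,0],"delta_rot":[0,0,0],"fingers":100}
    - {"travel":[0,0,0],"delta_rot":[0,0,0],"fingers":85}
    - {"travel":[0,0,0],"delta_rot":[0,0,0],"fingers":60}
    - {"travel":[0,0,0],"delta_rot":[0,0,0],"fingers":50}
    - {"travel":[0,0,0.1],"delta_rot":[0,0,0],"fingers":50}
    - {"travel":[0,0,0.5],"delta_rot":[0,0,0],"fingers":50}
    - {"travel":[0,0,0.8],"delta_rot":[0,0,0],"fingers":50}
    - {"travel":[0,0,0.8],"delta_rot":[0,0,0],"fingers":80}

```text
time_s: 10.0
position: [0.5066, 0.0107, 0.1228]
tool_rot: [[0.073, 0.997, 0.0], [0.997, -0.073, 0.0], [0.0, 0.0, -1.0]]
ft_force: [0.3, -0.8, -0.6]
grip_width: 0.059
```

```bash
python3 -c "
from t import *
rem([.506,.010,.0575],flat(-4.5))
st=observe();im=get_image('wrist')
cv2.imwrite('pics/w6.png',im[:,:,::-1])
im=get_image('top');cv2.imwrite('pics/t6.png',im[130:250,260:420,::-1].repeat(5,0).repeat(5,1))
cv2.imwrite('pics/s6.png',get_image('scene')[100:350,200:500,::-1].repeat(2,0).repeat(2,1))"
```

```text
t 10.0 pos [0.5066 0.0107 0.1228] F [ 0.3 -0.8 -0.6] w 0.059
travel [-0.02  -0.024 -2.177] rot [-0.003  0.002 -0.056] q [-12.  24.  91.   0.  65.  -8.]
```

View pics/w6.png

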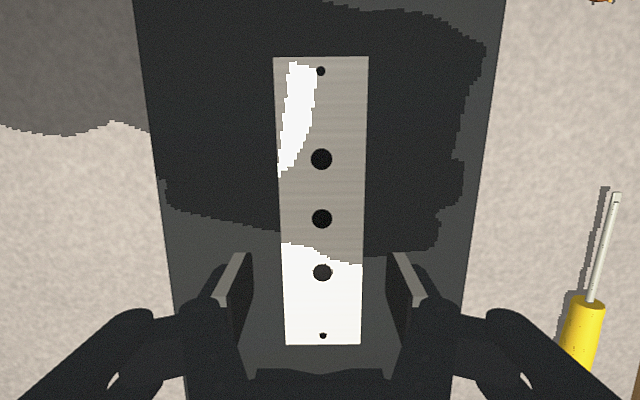

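View pics/s6.png

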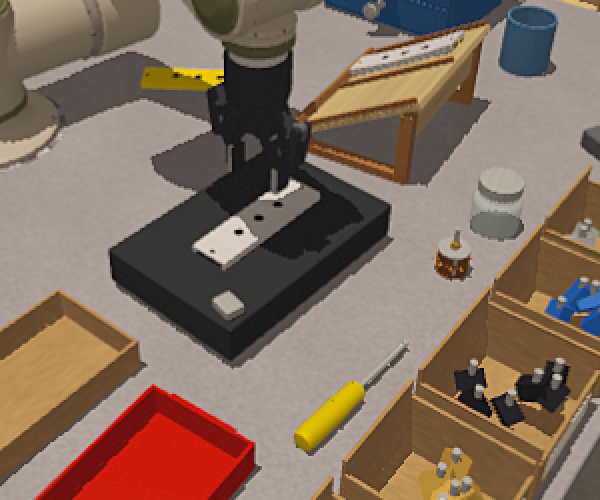

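The panel lies flat and lengthwise near the plate's middle, with its hole ends at (321,71) and (323,336). Working out the press points.

```bash
python3 -c "
from t import *
st=observe();st['position']=np.array(st['position'])
P=onz('wrist',[(321,71),(321,159),(321,218),(322,272),(323,336)],.07,st);print(P.round(4))
a=np.array([P[0]-P[-1]])[0];print(np.degrees(np.arctan2(a[1],a[0])),np.linalg.norm(a))
rem(P[2]+a/np.linalg.norm(a)*.075+[0,0,.025],flat(-4.5))"
```

```text
[[ 0.5158  0.0969  0.07  ]
 [ 0.5124  0.05    0.07  ]
 [ 0.5099  0.0144  0.07  ]
 [ 0.5079 -0.0218  0.07  ]
 [ 0.5052 -0.0697  0.07  ]]
86.38985685711096 0.16689856187858246
t 10.15 pos [0.5074 0.0106 0.1232] F [ 0.4  0.  -0.7] w 0.0583
travel [ 0.241  2.621 -0.939] rot [ 0.004  0.037 -0.056] q [-12.  24.  91.   0.  65.  -8.]
```

Emit:
servo_tool:
  commands:
    - {"travel":[0.05,0.5,0],"delta_rot":[0,0,0],"fingers":255}
    - {"travel":[0.05,0.6,0],"delta_rot":[0,0,0],"fingers":255}
    - {"travel":[0.05,0.6,0],"delta_rot":[0,0,0],"fingers":255}
    - {"travel":[0.05,0.6,0],"delta_rot":[0,0,0],"fingers":255}
    - {"travel":[0.03,0.3,-0.2],"delta_rot":[0,0,0],"fingers":255}
    - {"travel":[0,0,-0.3],"delta_rot":[0,0,0],"fingers":255}
    - {"travel":[0,0,-0.3],"delta_rot":[0,0,0],"fingers":255}
    - {"travel":[0,0,0],"delta_rot":[0,0,0],"fingers":255}

```text
time_s: 10.95
position: [0.5112, 0.09, 0.0906]
tool_rot: [[0.074, 0.997, -0.007], [0.997, -0.074, -0.0], [-0.001, -0.007, -1.0]]
ft_force: [0.5, 0.2, 0.1]
grip_width: -0.0001
```

```bash
python3 -c "
from t import *
rem([.514,.088,.074],flat(-4.5))"
```

```text
t 10.95 pos [0.5112 0.09   0.0906] F [0.5 0.2 0.1] w -0.0001
travel [ 0.094 -0.066 -0.552] rot [ 0.001 -0.068 -0.039] q [-3. 28. 91. -0. 62.  1.]
```

Emit:
servo_tool:
  commands:
    - {"travel":[0.09,-0.06,-0.2],"delta_rot":[0,-0.06,0],"fingers":255}
    - {"travel":[0,0,-0.2],"delta_rot":[0,0,0],"fingers":255}
    - {"travel":[0,0,0],"delta_rot":[0,0,0],"fingers":255}

```text
time_s: 11.25
position: [0.5141, 0.0865, 0.077]
tool_rot: [[0.076, 0.997, -0.001], [0.997, -0.076, -0.0], [-0.0, -0.001, -1.0]]
ft_force: [0.1, -1.1, 0.1]
grip_width: -0.0
```

Emit:
servo_tool:
  commands:
    - {"travel":[0,0,-0.05],"delta_rot":[0,0,0],"fingers":255}
    - {"travel":[0,0,-0.05],"delta_rot":[0,0,0],"fingers":255}
    - {"travel":[0,0,0],"delta_rot":[0,0,0],"fingers":255}

```text
time_s: 11.55
position: [0.5144, 0.0861, 0.0741]
tool_rot: [[0.077, 0.997, -0.0], [0.997, -0.077, -0.0], [-0.0, -0.0, -1.0]]
ft_force: [0.8, -0.5, 0.0]
grip_width: 0.0001
```

Emit:
servo_tool:
  commands:
    - {"travel":[0,0,-0.05],"delta_rot":[0,0,0],"fingers":255}
    - {"travel":[0,0,0],"delta_rot":[0,0,0],"fingers":255}

```text
time_s: 11.75
position: [0.5145, 0.0862, 0.0727]
tool_rot: [[0.077, 0.997, 0.0], [0.997, -0.077, -0.0], [-0.0, 0.0, -1.0]]
ft_force: [-0.9, 0.1, 0.5]
grip_width: 0.0002
```

Emit:
servo_tool:
  commands:
    - {"travel":[0,0,-0.05],"delta_rot":[0,0,0],"fingers":255}
    - {"travel":[0,0,0],"delta_rot":[0,0,0],"fingers":255}

```text
time_s: 11.95
position: [0.5146, 0.0863, 0.0713]
tool_rot: [[0.077, 0.997, 0.001], [0.997, -0.077, -0.0], [-0.0, 0.001, -1.0]]
ft_force: [0.6, 0.7, -0.4]
grip_width: -0.0001
```

Emit:
servo_tool:
  commands:
    - {"travel":[0,0,-0.05],"delta_rot":[0,0,0],"fingers":255}
    - {"travel":[0,0,0],"delta_rot":[0,0,0],"fingers":255}

```text
time_s: 12.15
position: [0.5148, 0.0863, 0.0701]
tool_rot: [[0.077, 0.997, 0.001], [0.997, -0.077, -0.0], [-0.0, 0.001, -1.0]]
ft_force: [-0.3, 0.5, 2.0]
grip_width: 0.0001
```

Emit:
servo_tool:
  commands:
    - {"travel":[0,0,-0.05],"delta_rot":[0,0,0],"fingers":255}
    - {"travel":[0,0,0],"delta_rot":[0,0,0],"fingers":255}

```text
time_s: 12.35
position: [0.515, 0.0864, 0.0704]
tool_rot: [[0.076, 0.997, 0.003], [0.997, -0.076, -0.001], [-0.0, 0.003, -1.0]]
ft_force: [0.3, -0.1, 0.2]
grip_width: -0.0002
```

```bash
python3 -c "
from t import *
rem([.514,.088,.070],flat(-4.5))
cv2.imwrite('pics/s7.png',get_image('scene')[170:280,250:400,::-1].repeat(5,0).repeat(5,1))"
```

```text
t 12.35 pos [0.515  0.0864 0.0704] F [ 0.3 -0.1  0.2] w -0.0002
travel [-0.032  0.055 -0.013] rot [ 0.007  0.03  -0.021] q [-3. 29. 92. -0. 58.  1.]
```

View pics/s7.png

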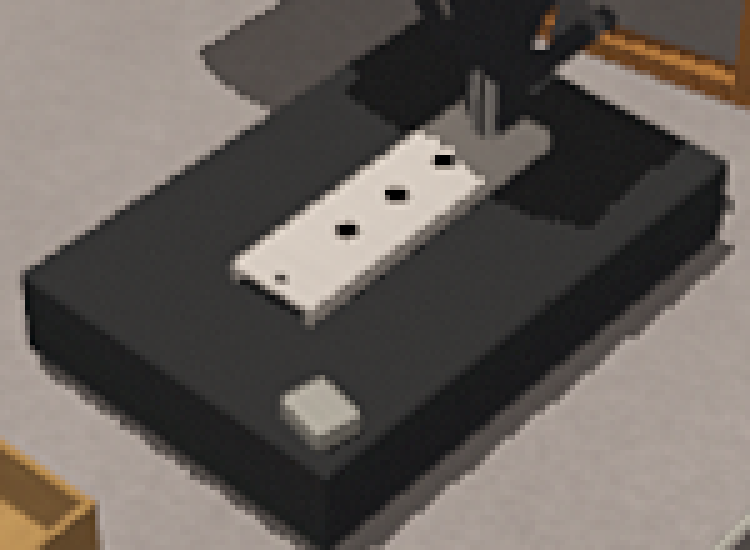

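The end has stalled at z 0.0704, and the far end's small hole at about (306,225) seems unmoved. Now pressing firmly, then taking an image while pressed.

Emit:
servo_tool:
  commands:
    - {"travel":[0,0,-0.12],"delta_rot":[0,0,0],"fingers":255}
    - {"travel":[0,0,-0.15],"delta_rot":[0,0,0],"fingers":255}
    - {"travel":[0,0,-0.15],"delta_rot":[0,0,0],"fingers":255}

```text
time_s: 12.7
position: [0.5154, 0.0864, 0.0697]
tool_rot: [[0.075, 0.997, 0.011], [0.997, -0.075, -0.003], [-0.002, 0.011, -1.0]]
ft_force: [-18.9, -1.1, 54.2]
grip_width: 0.0003
```

```bash
python3 -c "
from t import *
rem([.514,.088,.070],flat(-4.5))
im=get_image('scene');cv2.imwrite('pics/s8full.png',im[:,:,::-1]);cv2.imwrite('pics/s8.png',im[170:280,250:400,::-1].repeat(5,0).repeat(5,1))
rem([.514,.088,.070],flat(-4.5))
cv2.imwrite('pics/w8.png',get_image('wrist')[:,:,::-1])
"
```

```text
t 12.7 pos [0.5154 0.0864 0.0697] F [-18.9  -1.1  54.2] w 0.0003
travel [-0.047  0.054  0.011] rot [ 0.026  0.106 -0.038] q [-3. 29. 92. -0. 58.  1.]
t 12.75 pos [0.5154 0.0864 0.0696] F [-18.3  -0.6  53. ] w -0.0001
travel [-0.047  0.054  0.012] rot [ 0.027  0.109 -0.038] q [-3. 29. 92. -0. 58.  1.]
```

View pics/s8.png

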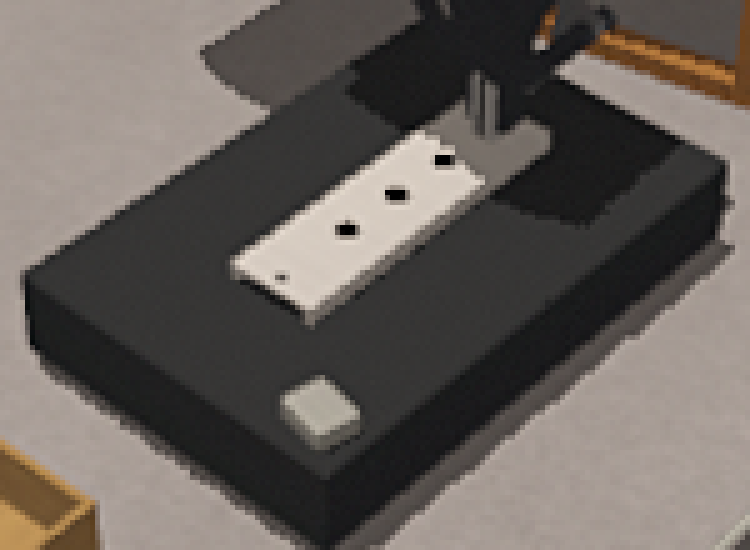

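54 N is firmer than I meant, so I'll lift off and use smaller steps at the other end. A picture of the free panel from here will show whether it had rocked.

Emit:
servo_tool:
  commands:
    - {"travel":[0,0,0.15],"delta_rot":[0,-0.1,0],"fingers":255}
    - {"travel":[0,0,0.4],"delta_rot":[0,0,0],"fingers":255}
    - {"travel":[0,0,0.4],"delta_rot":[0,0,0],"fingers":255}
    - {"travel":[0,0,0],"delta_rot":[0,0,0],"fingers":255}

```text
time_s: 13.2
position: [0.5153, 0.0865, 0.1005]
tool_rot: [[0.074, 0.997, 0.025], [0.997, -0.074, -0.003], [-0.001, 0.025, -1.0]]
ft_force: [-0.5, 0.0, -0.3]
grip_width: 0.0003
```

```bash
python3 -c "
from t import *
im=get_image('scene');cv2.imwrite('pics/s9full.png',im[:,:,::-1])
a=im[170:280,250:400,::-1];b=cv2.imread('pics/s8full.png')[170:280,250:400]
cv2.imwrite('pics/s9.png',np.hstack([a,b]).repeat(5,0)[:, :].repeat(5,1)[:, ::2][::2])
cv2.imwrite('pics/s9.png',np.vstack([x[15:70,40:115] for x in (a,b)]).repeat(5,0).repeat(5,1))
rem([.505,-.061,.08],flat(-4.5))"
```

```text
t 13.25 pos [0.5149 0.0865 0.0997] F [-0.1 -0.2  0.2] w -0.0001
travel [-0.33  -4.916 -0.656] rot [ 0.028  0.224 -0.04 ] q [-3. 26. 91. -0. 61.  1.]
```

View pics/s9.png

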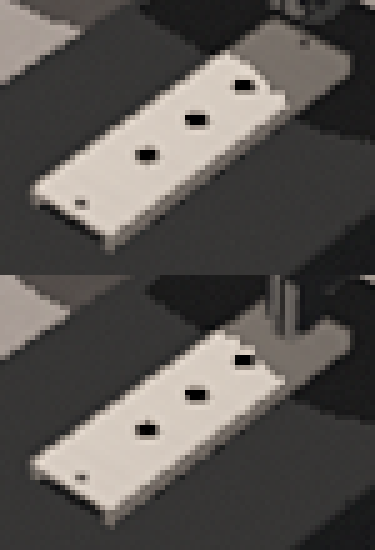

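Free (top) and pressed (bottom) match to under a pixel: small hole at (81,203) against (81,202), mid hole at (147,155) in both. So it didn't rock on the first end. On to the other end.

Emit:
servo_tool:
  commands:
    - {"travel":[-0.05,-0.7,0],"delta_rot":[0,0.1,0],"fingers":255}
    - {"travel":[-0.05,-0.8,0],"delta_rot":[0,0.1,0],"fingers":255}
    - {"travel":[-0.05,-0.8,0],"delta_rot":[0,0,0],"fingers":255}
    - {"travel":[-0.05,-0.8,0],"delta_rot":[0,0,0],"fingers":255}
    - {"travel":[-0.05,-0.8,0],"delta_rot":[0,0,0],"fingers":255}
    - {"travel":[-0.05,-0.7,0],"delta_rot":[0,0,0],"fingers":255}
    - {"travel":[0,-0.1,-0.2],"delta_rot":[0,0,0],"fingers":255}
    - {"travel":[0,0,-0.2],"delta_rot":[0,0,0],"fingers":255}

```text
time_s: 14.05
position: [0.5031, -0.0586, 0.08]
tool_rot: [[0.073, 0.997, -0.007], [0.997, -0.073, -0.0], [-0.001, -0.007, -1.0]]
ft_force: [-0.1, 0.1, -0.0]
grip_width: -0.0
```

```bash
python3 -c "
from t import *
rem([.505,-.061,.074],flat(-4.5))"
```

```text
t 14.05 pos [ 0.5031 -0.0586  0.08  ] F [-0.1  0.1 -0. ] w -0.0
travel [ 0.063 -0.08  -0.2  ] rot [ 0.002 -0.066 -0.051] q [-20.  27.  94.  -0.  59. -16.]
```

Emit:
servo_tool:
  commands:
    - {"travel":[0.06,-0.08,-0.1],"delta_rot":[0,-0.06,0],"fingers":255}
    - {"travel":[0,0,-0.1],"delta_rot":[0,0,0],"fingers":255}
    - {"travel":[0,0,0],"delta_rot":[0,0,0],"fingers":255}

```text
time_s: 14.35
position: [0.5042, -0.0589, 0.0714]
tool_rot: [[0.071, 0.997, -0.004], [0.997, -0.071, 0.002], [0.001, -0.004, -1.0]]
ft_force: [0.1, -0.1, 0.3]
grip_width: -0.0002
```

Emit:
servo_tool:
  commands:
    - {"travel":[0,0,-0.05],"delta_rot":[0,0,0],"fingers":255}
    - {"travel":[0,0,-0.03],"delta_rot":[0,0,0],"fingers":255}

```text
time_s: 14.55
position: [0.5045, -0.0585, 0.07]
tool_rot: [[0.07, 0.998, -0.003], [0.998, -0.07, 0.0], [0.0, -0.003, -1.0]]
ft_force: [-6.5, -2.4, 17.6]
grip_width: -0.0002
```

Emit:
servo_tool:
  commands:
    - {"travel":[0,0,-0.05],"delta_rot":[0,0,0],"fingers":255}
    - {"travel":[0,0,-0.05],"delta_rot":[0,0,0],"fingers":255}

```text
time_s: 14.75
position: [0.5045, -0.0585, 0.0699]
tool_rot: [[0.068, 0.998, -0.001], [0.998, -0.068, -0.002], [-0.002, -0.001, -1.0]]
ft_force: [-6.2, -0.1, 16.6]
grip_width: 0.0
```

```bash
python3 -c "
from t import *
im=get_image('scene')
im2=get_image('wrist');cv2.imwrite('pics/w10.png',im2[:,:,::-1])
a=im[170:280,250:400,::-1];b=cv2.imread('pics/s9full.png')[170:280,250:400]
cv2.imwrite('pics/s10.png',np.vstack([x[15:70,40:115] for x in (a,b)]).repeat(5,0).repeat(5,1))
rem([.505,-.061,.07],flat(-4.5))"
```

```text
t 14.85 pos [ 0.5045 -0.0585  0.07  ] F [-6.2  0.1 16.3] w -0.0002
travel [ 0.017 -0.083  0.001] rot [ 0.022 -0.01  -0.101] q [-20.  28.  94.  -0.  57. -16.]
```

View pics/s10.png

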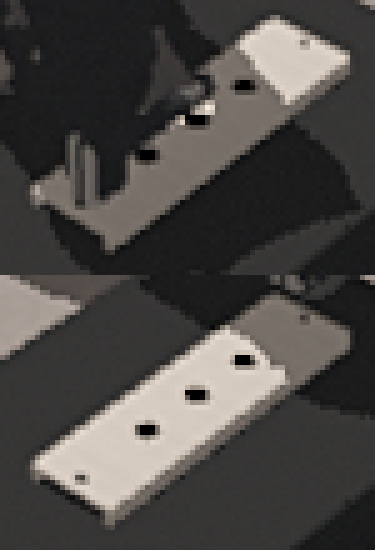

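Emit:
servo_tool:
  commands:
    - {"travel":[0,0,-0.05],"delta_rot":[0,0,0],"fingers":255}
    - {"travel":[0,0,0.1],"delta_rot":[0,0,0],"fingers":255}
    - {"travel":[0,0.1,0.5],"delta_rot":[0,0,0],"fingers":200}
    - {"travel":[0,0.5,0.7],"delta_rot":[0,0,0],"fingers":100}
    - {"travel":[0.05,0.6,0.3],"delta_rot":[0,0,0],"fingers":55}
    - {"travel":[0.05,0.6,0],"delta_rot":[0,0,0],"fingers":55}
    - {"travel":[0.05,0.5,0],"delta_rot":[0,0,0],"fingers":55}
    - {"travel":[0,0,0],"delta_rot":[0,0,0],"fingers":55}

```text
time_s: 15.65
position: [0.5095, 0.0142, 0.1218]
tool_rot: [[0.066, 0.998, 0.004], [0.998, -0.066, -0.004], [-0.004, 0.004, -1.0]]
ft_force: [-0.6, 0.2, -0.1]
grip_width: 0.0669
```

```bash
python3 -c "
from t import *
im=get_image('scene')
a=im[170:280,250:400,::-1];b=cv2.imread('pics/s9full.png')[170:280,250:400]
rem([.508,.0105,.09],flat(-4.5))
im2=get_image('wrist');cv2.imwrite('pics/w11.png',im2[:,:,::-1])"
```

```text
t 15.7 pos [0.5095 0.0134 0.1217] F [-0.2 -1.1 -0.1] w 0.067
travel [-0.049 -0.097 -1.056] rot [ 0.04   0.035 -0.115] q [-12.  24.  91.  -0.  65.  -8.]
```

View pics/w11.png

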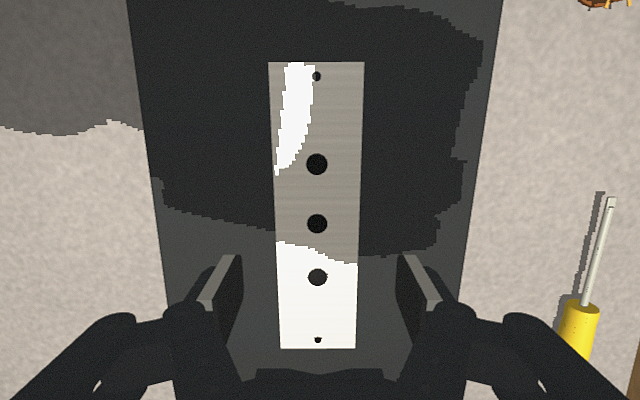

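No rock on the other end either: the rack-end hole is at (304,43) in both views. With 54 N and 17 N at the two ends and a contact height of 0.070 at each, the panel is flat and goes in the cardboard stock bin. Regrasping.

Emit:
servo_tool:
  commands:
    - {"travel":[0,0,-0.5],"delta_rot":[0.03,0,0],"fingers":60}
    - {"travel":[0,0,-0.5],"delta_rot":[0,0,0],"fingers":60}
    - {"travel":[0,0,-0.4],"delta_rot":[0,0,0],"fingers":65}
    - {"travel":[0,0,-0.3],"delta_rot":[0,0,0],"fingers":75}
    - {"travel":[0,0,-0.2],"delta_rot":[0,0,0],"fingers":80}
    - {"travel":[0,0,0],"delta_rot":[0,0,0],"fingers":85}

```text
time_s: 16.35
position: [0.5098, 0.0086, 0.0624]
tool_rot: [[0.071, 0.997, 0.004], [0.997, -0.071, -0.002], [-0.002, 0.005, -1.0]]
ft_force: [0.6, -0.3, 0.2]
grip_width: 0.0563
```

```bash
python3 -c "
from t import *
rem([.5095,.0135,.059],flat(-4))"
```

```text
t 16.35 pos [0.5098 0.0086 0.0624] F [ 0.6 -0.3  0.2] w 0.0563
travel [-0.01   0.162 -0.114] rot [0.019 0.042 0.01 ] q [-12.  29.  95.  -0.  56.  -8.]
```

Emit:
servo_tool:
  commands:
    - {"travel":[0,0.15,-0.1],"delta_rot":[0,0.03,0],"fingers":90}
    - {"travel":[0,0,-0.03],"delta_rot":[0,0,0],"fingers":110}
    - {"travel":[0,0,0],"delta_rot":[0,0,0],"fingers":150}
    - {"travel":[0,0,0],"delta_rot":[0,0,0],"fingers":150}
    - {"travel":[0,0,0],"delta_rot":[0,0,0],"fingers":150}

```text
time_s: 16.85
position: [0.5102, 0.0138, 0.0596]
tool_rot: [[0.07, 0.998, 0.003], [0.998, -0.07, -0.002], [-0.002, 0.003, -1.0]]
ft_force: [0.5, -0.2, -0.8]
grip_width: 0.049
```

Emit:
servo_tool:
  commands:
    - {"travel":[0,0,0.15],"delta_rot":[0,0,0],"fingers":150}
    - {"travel":[0,0,0.4],"delta_rot":[0,0,0],"fingers":150}
    - {"travel":[0,0,0.8],"delta_rot":[0,0,0],"fingers":150}
    - {"travel":[0,-0.1,0.8],"delta_rot":[0,0,0],"fingers":150}
    - {"travel":[0,-0.3,0.4],"delta_rot":[0,0,0],"fingers":150}

```text
time_s: 17.35
position: [0.5089, 0.0024, 0.1382]
tool_rot: [[0.069, 0.998, -0.002], [0.998, -0.069, -0.001], [-0.001, -0.001, -1.0]]
ft_force: [0.3, -1.0, -1.4]
grip_width: 0.0492
```

```bash
python3 -c "
from t import *
rem([.443,-.321,.12],flat(-1.5))
cv2.imwrite('pics/w12.png',get_image('wrist')[:,:,::-1])"
```

```text
t 17.35 pos [0.5089 0.0024 0.1382] F [ 0.3 -1.  -1.4] w 0.0492
travel [ -2.198 -10.779  -0.608] rot [ 0.011 -0.014  0.414] q [-13.  23.  89.  -0.  68.  -9.]
```

View pics/w12.png

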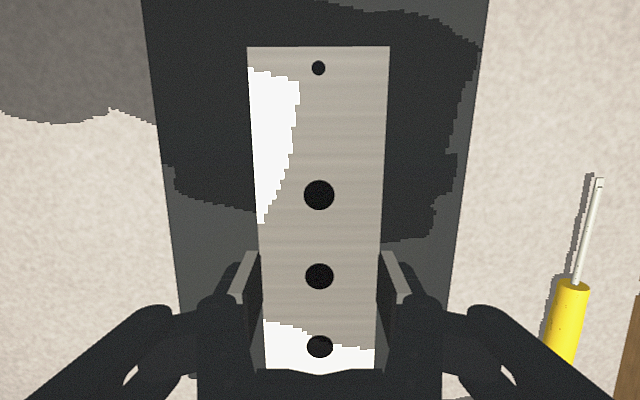

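The panel is lifted and level. Carrying it to the bin.

Emit:
servo_tool:
  commands:
    - {"travel":[-0.1,-0.6,0.1],"delta_rot":[0,0,0],"fingers":150}
    - {"travel":[-0.15,-0.8,0],"delta_rot":[0,0,0.05],"fingers":150}
    - {"travel":[-0.15,-0.8,0],"delta_rot":[0,0,0.05],"fingers":150}
    - {"travel":[-0.15,-0.8,0],"delta_rot":[0,0,0.05],"fingers":150}
    - {"travel":[-0.2,-0.8,0],"delta_rot":[0,0,0.05],"fingers":150}
    - {"travel":[-0.2,-0.8,0],"delta_rot":[0,0,0.05],"fingers":150}
    - {"travel":[-0.2,-0.8,0],"delta_rot":[0,0,0.05],"fingers":150}
    - {"travel":[-0.2,-0.8,0],"delta_rot":[0,0,0.05],"fingers":150}

```text
time_s: 18.2
position: [0.4672, -0.1886, 0.142]
tool_rot: [[0.029, 1.0, 0.002], [1.0, -0.029, -0.001], [-0.001, 0.002, -1.0]]
ft_force: [-0.3, -0.1, -1.5]
grip_width: 0.0487
```

Emit:
servo_tool:
  commands:
    - {"travel":[-0.2,-0.8,0],"delta_rot":[0,0,0],"fingers":150}
    - {"travel":[-0.2,-0.8,0],"delta_rot":[0,0,0],"fingers":150}
    - {"travel":[-0.2,-0.8,0],"delta_rot":[0,0,0],"fingers":150}
    - {"travel":[-0.2,-0.8,0],"delta_rot":[0,0,0],"fingers":150}
    - {"travel":[0,-0.3,0],"delta_rot":[0,0,0],"fingers":150}
    - {"travel":[0,0,0],"delta_rot":[0,0,0],"fingers":150}

```text
time_s: 18.8
position: [0.4407, -0.2992, 0.1399]
tool_rot: [[0.034, 0.999, 0.0], [0.999, -0.034, 0.0], [0.0, 0.0, -1.0]]
ft_force: [-0.1, -0.2, -1.5]
grip_width: 0.0491
```

```bash
python3 -c "
from t import *
rem([.443,-.321,.06],flat(-1.5))"
```

```text
t 18.8 pos [ 0.4407 -0.2992  0.1399] F [-0.1 -0.2 -1.5] w 0.0491
travel [ 0.078 -0.727 -2.663] rot [-0.004  0.001  0.07 ] q [-47.  25.  86.   0.  69. -45.]
```

Emit:
servo_tool:
  commands:
    - {"travel":[0.04,-0.4,0],"delta_rot":[0,0,0.03],"fingers":150}
    - {"travel":[0.04,-0.35,-0.2],"delta_rot":[0,0,0.03],"fingers":150}
    - {"travel":[0,0,-0.4],"delta_rot":[0,0,0],"fingers":150}
    - {"travel":[0,0,-0.5],"delta_rot":[0,0,0],"fingers":150}
    - {"travel":[0,0,-0.2],"delta_rot":[0,0,0],"fingers":150}
    - {"travel":[0,0,0],"delta_rot":[0,0,0],"fingers":150}

```text
time_s: 19.4
position: [0.4441, -0.3201, 0.0967]
tool_rot: [[0.024, 1.0, -0.001], [1.0, -0.024, 0.003], [0.003, -0.001, -1.0]]
ft_force: [0.7, 0.2, -0.8]
grip_width: 0.049
```

```bash
python3 -c "
from t import *
rem([.443,-.321,.005],flat(-1.5))
cv2.imwrite('pics/w13.png',get_image('wrist')[:,:,::-1])
cv2.imwrite('pics/s13.png',get_image('scene')[220:400,100:400,::-1].repeat(2,0).repeat(2,1))"
```

```text
t 19.4 pos [ 0.4441 -0.3201  0.0967] F [ 0.7  0.2 -0.8] w 0.049
travel [-0.036 -0.03  -3.055] rot [-0.028 -0.012 -0.024] q [-48.  29.  86.   0.  65. -47.]
```

View pics/w13.png

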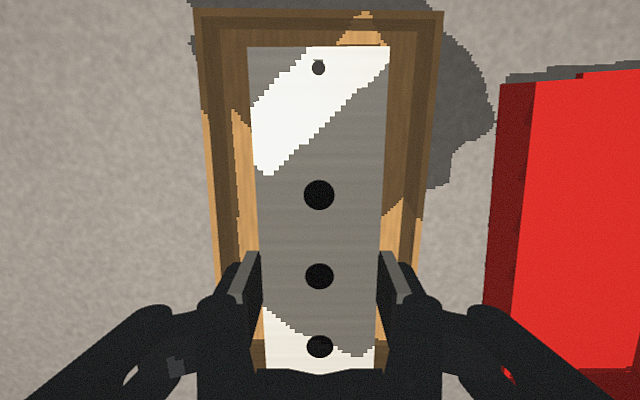

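View pics/s13.png

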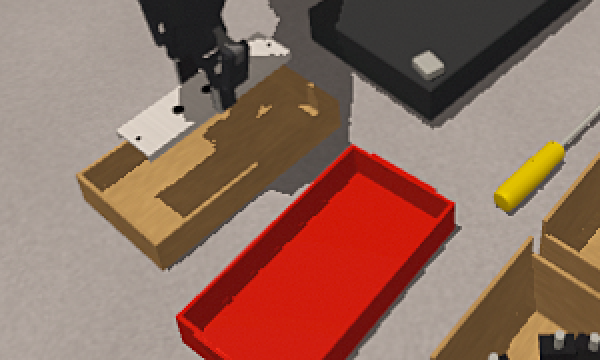

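The panel is centred and aligned over the bin (rim columns 195 to 443, panel axis at 319). Lowering.

Emit:
servo_tool:
  commands:
    - {"travel":[-0.03,-0.03,-0.5],"delta_rot":[0,0,0],"fingers":150}
    - {"travel":[0,0,-0.6],"delta_rot":[0,0,0],"fingers":150}
    - {"travel":[0,0,-0.6],"delta_rot":[0,0,0],"fingers":150}
    - {"travel":[0,0,-0.4],"delta_rot":[0,0,0],"fingers":150}
    - {"travel":[0,0,-0.2],"delta_rot":[0,0,0],"fingers":150}
    - {"travel":[0,0,0],"delta_rot":[0,0,0],"fingers":150}

```text
time_s: 20.1
position: [0.4454, -0.3225, 0.0302]
tool_rot: [[0.023, 1.0, 0.006], [1.0, -0.022, -0.005], [-0.005, 0.006, -1.0]]
ft_force: [0.4, -1.0, -1.1]
grip_width: 0.0489
```

```bash
python3 -c "
from t import *
rem([.443,-.321,.0036],flat(-1.5))"
```

```text
t 20.1 pos [ 0.4454 -0.3225  0.0302] F [ 0.4 -1.  -1.1] w 0.0489
travel [-0.082  0.051 -0.887] rot [ 0.047  0.055 -0.035] q [-48.  35.  90.   0.  55. -47.]
```

Emit:
servo_tool:
  commands:
    - {"travel":[-0.05,0.03,-0.3],"delta_rot":[0.04,0.05,0],"fingers":150}
    - {"travel":[0,0,-0.25],"delta_rot":[0,0,0],"fingers":150}
    - {"travel":[0,0,-0.15],"delta_rot":[0,0,0],"fingers":150}
    - {"travel":[0,0,0],"delta_rot":[0,0,0],"fingers":150}

```text
time_s: 20.5
position: [0.4445, -0.3222, 0.009]
tool_rot: [[0.022, 1.0, 0.002], [1.0, -0.022, -0.003], [-0.003, 0.002, -1.0]]
ft_force: [-0.9, -0.4, -0.7]
grip_width: 0.049
```

Emit:
servo_tool:
  commands:
    - {"travel":[0,0,-0.05],"delta_rot":[0,0,0],"fingers":150}
    - {"travel":[0,0,-0.05],"delta_rot":[0,0,0],"fingers":150}
    - {"travel":[0,0,0],"delta_rot":[0,0,0],"fingers":150}

```text
time_s: 20.8
position: [0.4447, -0.3224, 0.0061]
tool_rot: [[0.022, 1.0, 0.003], [1.0, -0.022, -0.003], [-0.003, 0.003, -1.0]]
ft_force: [-0.1, -0.9, -1.1]
grip_width: 0.0493
```

Emit:
servo_tool:
  commands:
    - {"travel":[0,0,-0.04],"delta_rot":[0,0,0],"fingers":150}
    - {"travel":[0,0,0],"delta_rot":[0,0,0],"fingers":150}

```text
time_s: 21.0
position: [0.4448, -0.3225, 0.005]
tool_rot: [[0.022, 1.0, 0.003], [1.0, -0.022, -0.004], [-0.003, 0.003, -1.0]]
ft_force: [-0.1, -0.2, -1.0]
grip_width: 0.0488
```

Emit:
servo_tool:
  commands:
    - {"travel":[0,0,-0.04],"delta_rot":[0,0,0],"fingers":150}
    - {"travel":[0,0,0],"delta_rot":[0,0,0],"fingers":150}

```text
time_s: 21.2
position: [0.4449, -0.3226, 0.0039]
tool_rot: [[0.022, 1.0, 0.003], [1.0, -0.022, -0.004], [-0.004, 0.003, -1.0]]
ft_force: [-0.4, 0.2, -1.4]
grip_width: 0.0491
```

Emit:
servo_tool:
  commands:
    - {"travel":[0,0,-0.03],"delta_rot":[0,0,0],"fingers":150}
    - {"travel":[0,0,0],"delta_rot":[0,0,0],"fingers":150}

```text
time_s: 21.4
position: [0.445, -0.3227, 0.0033]
tool_rot: [[0.022, 1.0, 0.003], [1.0, -0.022, -0.004], [-0.004, 0.004, -1.0]]
ft_force: [-0.2, 0.6, -0.5]
grip_width: 0.0487
```

Contact is at the expected height of about 0.0035. Releasing and rising.

Emit:
servo_tool:
  commands:
    - {"travel":[0,0,0],"delta_rot":[0,0,0],"fingers":100}
    - {"travel":[0,0,0],"delta_rot":[0,0,0],"fingers":85}
    - {"travel":[0,0,0],"delta_rot":[0,0,0],"fingers":65}
    - {"travel":[0,0,0],"delta_rot":[0,0,0],"fingers":65}
    - {"travel":[0,0,0.1],"delta_rot":[0,0,0],"fingers":65}
    - {"travel":[0,0,0.5],"delta_rot":[0,0,0],"fingers":65}
    - {"travel":[0,0,0.8],"delta_rot":[0,0,0],"fingers":65}
    - {"travel":[0,0,0.9],"delta_rot":[0,0,0],"fingers":65}

```text
time_s: 22.2
position: [0.4437, -0.3215, 0.0717]
tool_rot: [[0.023, 1.0, -0.001], [1.0, -0.023, 0.001], [0.001, -0.001, -1.0]]
ft_force: [0.7, -0.3, -0.4]
grip_width: 0.0639
```

Emit:
servo_tool:
  commands:
    - {"travel":[0,0,0.9],"delta_rot":[0,0,0],"fingers":65}
    - {"travel":[0,0.3,0.9],"delta_rot":[0,0,0],"fingers":65}
    - {"travel":[-0.3,0.3,0.9],"delta_rot":[0,0,0],"fingers":65}
    - {"travel":[-0.3,0,0.5],"delta_rot":[0,0,0],"fingers":65}
    - {"travel":[0,0,0],"delta_rot":[0,0,0],"fingers":65}
    - {"travel":[0,0,0],"delta_rot":[0,0,0],"fingers":65}

```text
time_s: 22.8
position: [0.4258, -0.3032, 0.1757]
tool_rot: [[0.023, 1.0, 0.004], [1.0, -0.023, -0.004], [-0.004, 0.004, -1.0]]
ft_force: [0.7, 0.4, -0.1]
grip_width: 0.0635
```

```bash
python3 -c "
from t import *
rem([.443,-.321,.0036],flat(-1.5))
cv2.imwrite('pics/s14.png',get_image('scene')[:,:,::-1])
cv2.imwrite('pics/t14.png',get_image('top')[:,:,::-1])"
```

```text
t 22.8 pos [ 0.4258 -0.3032  0.1757] F [ 0.7  0.4 -0.1] w 0.0635
travel [ 0.574 -0.593 -5.736] rot [ 0.042  0.037 -0.034] q [-48.  22.  84.  -0.  74. -47.]
```

View pics/s14.png

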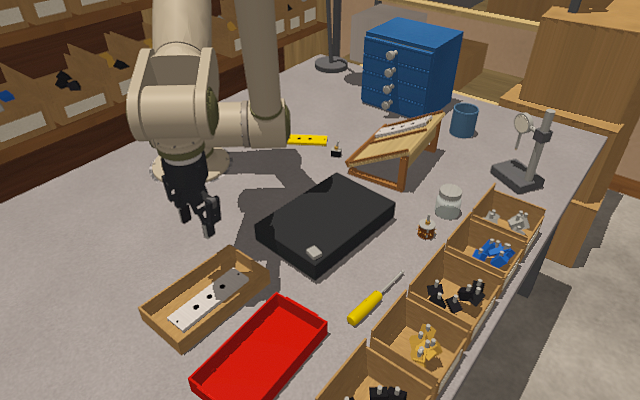

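View pics/t14.png

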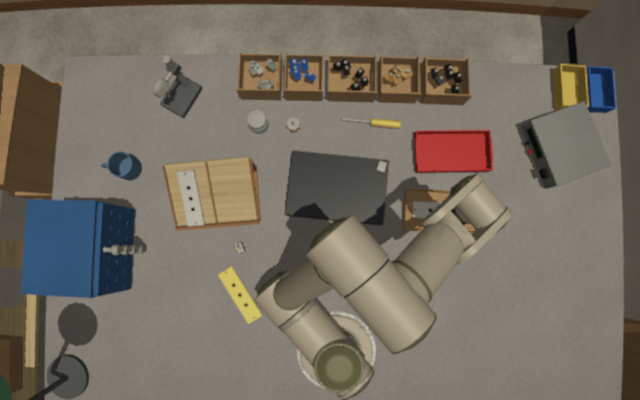

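The panel lies flat and central in the cardboard bin (scene view, about (208,298)). The other panel is in its lane (top view, (189,197)), and the loose things are where they were. Handing in.

```bash
python3 -c "
from rig import *
print(close_job())"
```

```text
the job is handed in; nothing more can be done
None
```

The panel from the lane nearest the granite plate is flat, and it now lies flat in the cardboard stock bin. I handed the job in at about 23 s; no verdict was reported.

- **Placing:** I set it lengthwise in the middle of the granite plate, holed face up, and let go.
- **Press test:** I pressed first the end nearer the rack, then the other end. Both stopped dead at 70 mm, the height of a flat panel's top. Pictures of it free and pressed agreed to under a pixel, so it did not rock.
- **Last pictures:** The panel was flat near the middle of the bin and the gripper was clear of everything. The other panel was still in its lane and none of the loose things had visibly moved.
- **Too hard a press:** The first press reached about 54 N, harder than I meant but under the 120 N wrist limit. The second was about 17 N.
- **No force at set-down:** The force sensor did not clearly show the panel touching down on the plate or in the bin. I judged those from the height: on the plate the arm stopped descending, and in the bin it reached the expected height.

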